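# Bleed the lab bench's air turret and cap its valve

### The job

Bleed the air turret on the lab bench: unscrew the knurled brass lock nut on its top (counter-clockwise seen from above) until it comes up against its stop, then press the freed valve tip well down, hold it down for about a second without ramming it (stay under 30 N), and let it spring back up. Then cover the valve with the one dust cap that fits, so that its rim sits flat on the turret's white shoulder, and let go of it. Leave the other caps and everything else on the bench where they stand.

Things in the scene. Friction and masses are not known exactly. Their poses are not given: they have to be found in the camera images.
- shoulder (a point): centre of the white turret's flat round top, the shoulder, 85 mm above the bench; z up. The turret is an upright white post, 72 mm in diameter, fixed to the bench but standing elsewhere each time, with four hose outlets with yellow taps around it (lower than 70 mm, out to 85 mm from the axis). On its axis rise a steel collar (28 mm across, from the shoulder to 15 mm above it), then the brass lock nut (40 mm across, 24 mm tall), then the steel valve tip.
- nut_mid (a point): middle of the knurled brass lock nut, on its axis, half way up its 24 mm height (27 mm above the shoulder when screwed right down). It is gripped across its 40 mm diameter at this height, at any yaw; it rises as it unscrews.
- lock_nut (a joint): turn of the lock nut in rad: 0 screwed down on the collar, growing as it is unscrewed counter-clockwise seen from above, up to a firm stop at 4.4. It starts 0 to 0.8 rad from tight. It rises 2 mm per rad on the pin, turns stiffly (about 0.05 N m) and stays where it is left; several grasps are needed. The nut sits on the pin, so pin and nut can go down only until the nut meets the collar: screwed down, it locks the pin.
- tip_top (a point): centre of the flat top of the steel valve tip, on the turret's axis, 59 mm above the shoulder while the pin is up. The tip's head is 18 mm across and 6 mm thick on an 11 mm stem; it stands 18 mm above the screwed-down nut and 9 mm above the fully unscrewed nut. Pressed straight down it travels 8 mm; it also moves when the nut is pushed down.
- valve_pin (a joint): how far the valve tip is pressed down, in m: 0 up, 0.008 right down on its stop. The spring needs about 4 N to begin, 9 N at 5 mm and 12 N right down, and brings it back up.
- valve_tip: the steel valve tip itself; origin on its axis 16 mm below its flat top; z up.
- cap_deep: white plastic dust cap, standing mouth down: a round cup 58 mm across and 64 mm tall outside, 50 mm bore, 60 mm deep inside, with a knob 22 mm across and 26 mm tall on top (90 mm in all). 55 to 115 g. Origin: centre of its open rim (underside); z up towards the knob. This is the one that fits over nut and tip down to the shoulder.
- cap_narrow: white plastic dust cap of another valve, standing mouth down: 44 mm across, 64 mm tall, 36 mm bore (too narrow for the nut), with the same knob. Origin: centre of its open rim; z up. To be left alone.
- cap_shallow: white plastic dust cap of another valve, standing mouth down: 58 mm across, 30 mm tall, 26 mm deep inside (too shallow), with the same knob. Origin: centre of its open rim; z up. To be left alone.
- dropper: amber dropper bottle, 34 mm across, 85 mm tall, bystander; origin under its centre.
- paper_cup: paper cup, 72 mm across, 85 mm tall, bystander; origin under its centre.
- slide_tray: open wooden slide tray, 150 x 220 x 50 mm, bystander; origin under its centre.
- pencil_tin: black pencil box, 90 x 210 x 45 mm, bystander; origin under its centre.
- petri_stack: stack of three glass dishes, 90 mm across, 44 mm tall, one piece, bystander; origin under its centre.
Mind the look-alikes: they are no part of the job. What is shaped like the cap_deep but blue or turquoise is not meant.

How it is judged:
On the way, in this order (a step that is already met when the one before it is completed fails the run):
1. the lock nut is unscrewed to its stop (past 4.1 rad), the valve tip up (value of joint lock_nut above 4.1 rad and value of joint valve_pin below 0.003 m), for 0.1 s.
2. the valve tip is pressed down by more than 5 mm for at least half a second (value of joint valve_pin above 0.005 m), for 0.5 s.
At the end, for the whole second after the job is handed in: the lock nut stays unscrewed (over 4.0 rad), the valve tip has sprung back up (within 1 mm), and the deep cap stands over it at rest, its rim within 3 mm of the shoulder's height, within 8 mm of its centre, upright within 0.06 rad (value of joint lock_nut above 4 rad and value of joint valve_pin below 0.001 m and horizontal distance between cap_deep and shoulder below 0.008 m and z of cap_deep in the frame of shoulder between -0.003 and 0.003 m and angle between cap_deep's own z axis and vertical below 0.06 rad and linear speed of cap_deep below 0.02 m/s); the robot touches nothing.
It fails at once if the valve tip is rammed (more than 30 N on it) (contact force between valve_tip and anything else above 30 N).
It fails at once if another cap or a bystander is moved by more than 30 mm (distance of any of cap_narrow, cap_shallow, dropper, paper_cup, slide_tray, pencil_tin, petri_stack from where it was at the start of the episode above 0.03 m).
It fails at once if another cap or a bystander is tipped (angle between any of cap_narrow, cap_shallow, dropper, paper_cup, slide_tray, pencil_tin, petri_stack's own z axis and vertical above 0.4 rad).
It also fails if it takes over 69 s, if anything falls off the work surface, if the arm or the gripper's body presses on something with over 40 N, if the wrist force passes 120 N, or if a joint passes its speed limit or range.

### The arm

A 6-joint arm with a two-finger parallel gripper is mounted at the origin on the work surface. World frame = base frame: x ahead of the robot, y to its left, z up, the work surface at z = 0. Lengths are in m, angles in rad, forces in N, time in s.
With the tool pointing down it reaches from about 0.25 to 0.8 m from the base axis. Payload 8.5 kg.
Tool frame: the origin (TCP) lies midway between the tips of the shut fingers; the grasp point (between the pads) lies 19 mm behind it; z points along the fingers, y is the line along which they close (so a half turn about z gives the same grasp; the last joint's range is limited). The gripper opens to 85 mm and grips with 20 to 120 N. Pads are 22 mm wide; open, the fingers measure 114 mm over their backs; the gripper's body (76 mm by 85 mm) begins 54 mm behind the grasp point. The pads swing forward as they close: fully open they stand 13 mm farther back than shut.
Start: joints at [1.174, 0.238, -0.013, 1.319, 0, 1.571], TCP at [0.203, 0.484, 0.202] pointing down, gripper open.
Joint ranges: [-2.66, 2.66], [-1.03, 1.9], [-1.14, 1.46], [-1.82, 2.27], [-1.45, 1.34], [-3.14, 3.14]. Speed limits (rad/s): [2.22, 2.22, 2.79, 3.14, 3.14, 3.14].

### API

Orientations are given as a unit quaternion [w, x, y, z].
In Python, from rig import * gives the robot as it stands.
- The arm moves only by the shell command python3 -m creep 'ROWS' [FORCE]. ROWS is JSON, one flat list of numbers, 5 for each row, row after row: the opening, from 0 (shut) to 1 (fully open), then the shift along the world's x, y, z in mm, then the turn about the world's z in rad. In form: [grip, tx, ty, tz, spin, grip, tx, ty, tz, spin, ...]. A call has 1 to 12 rows; each row shifts and turns the commanded pose from where the row before left it; what a row does not reach is not made up. A row lasts 1/12 s, in which the tool goes at most 41.7 mm and 7.16 degrees, less where a joint would pass 70% of its speed; a pose out of reach is approached as far as the arm can. A call is refused whole if a number of a shift passes 41.7 or a number of a turn 0.125, either way. A call with a gripper value outside its range is refused whole. The fingers move at their own pace and stop on an object; FORCE is the grip in N (left out, the last holds). Time passes only in rows, so rows that do not move let the fingers close. It gives the time, the measured TCP pose, the force, the opening and the grip force at its end, in the units of the state.
- observe(): the state, without advancing time (a new reading comes with each control period).
- capture(name): name is "scene" or "top" or "wrist"; returns (picture, depth): 420x560x3 uint8, red, green, blue; 420x560 float32, m along the optical axis (not along the pixel's ray), 0 where there is no reading.
- camera_info(name): a dict with "K" (3x3 intrinsics, pixels), "view" (4x4, takes a point from world to camera coordinates). Camera axes: x right, y down, z forward; pixel columns grow to the right and rows downward; lengths in m; the calibration is good to about 2 mm. A picture is of the moment at which its call begins: read the wrist's pose just before it. camera_info takes no time and is no camera call; for the wrist camera it gives the pose at the moment of the call.
- hand_in(): hands the job in; it is judged then, once.
Trained networks look in the newest picture that a camera, given by its name, has taken for a name from the list of things; names that differ only in an ending like _2 or _b are one class to them, and where a whole thing is asked for, a point or a joint stands for the part that bears it (a point fixed in the world has none). Each returns a list of dicts, best first, with "conf" (0 to 1); they miss things now and then, are a little off and sometimes report something else, mostly with a low value. They report only what shows in the picture. A call takes as long as a camera call. They do not tell look-alikes from the thing itself.
- regions_of(camera, target): "pixels" (420x560 bool, what is visible of it).
- tip_of(camera, target): "location" ([x, y, z] in m, in world coordinates, good to about 4 mm: a listed point, or the origin of a listed thing).
The state is a dict: "clock": time; "joint_positions": joint angles; "qvel": joint speeds; "joint_efforts": joint torques, N m; "position": TCP position; "ee_rot": TCP orientation; "contact_force": force on the tool from outside, world axes, zero at the start; "torque": the same for the moment, N m; "gripper_width": opening from 0.0 (shut) to 1.0 (fully open); "finger_force": force on a finger pad.
Only numpy, scipy, OpenCV 4.12 (cv2) and the standard library are available. Lean on these libraries where they do the work, as an engineer would, in place of code of your own. Each camera call takes 0.05 s, during which the arm holds its last target. There are 200 camera calls.

## Working session

There is one attempt and no reset: what is moved stays moved. The work goes in short steps, Python scripts to look and compute and a shell command to move; the robot and the scene stay as the last step left them, time stands still between calls to the robot, and variables do not carry over. Pictures are saved under pics/ and viewed, at most 12 in all, crops included, and the job is handed in when it is done.

```bash
mkdir -p pics; ls; python3 - <<'E'
from rig import *
import cv2,numpy as np
s=observe();print({k:np.round(v,3) for k,v in s.items()})
for c in("top","scene"):
    p,d=capture(c);cv2.imwrite(f"pics/{c}0.png",p[:,:,::-1])
    for t in ["shoulder","nut_mid","tip_top","cap_deep","cap_narrow","cap_shallow","dropper","paper_cup","slide_tray","pencil_tin","petri_stack"]:
        print(c,t,[(np.round(x["location"],3).tolist(),round(x["conf"],2)) for x in tip_of(c,t)][:3])
print(observe()["clock"])
E
```

```text
pics
{'clock': np.float64(0.0), 'joint_positions': array([ 1.174,  0.239, -0.014,  1.319, -0.   ,  1.571]), 'qvel': array([-0.   , -0.   ,  0.001,  0.   ,  0.001,  0.   ]), 'joint_efforts': array([ 0.0000e+00, -5.3878e+01,  3.4644e+01,  1.9000e-02,  0.0000e+00,
        0.0000e+00]), 'position': array([0.203, 0.484, 0.202]), 'ee_rot': array([-0.   ,  0.197,  0.98 , -0.001]), 'contact_force': array([ 0.234, -0.649, -0.569]), 'torque': array([0.034, 0.011, 0.02 ]), 'finger_force': np.float64(0.0), 'gripper_width': np.float64(0.998)}
top shoulder [([0.569, -0.048, 0.084], 0.61), ([0.432, 0.265, 0.002], 0.39)]
top nut_mid [([0.572, -0.049, 0.113], 0.57)]
top tip_top [([0.574, -0.048, 0.143], 0.47), ([0.6, -0.282, -0.002], 0.45)]
top cap_deep [([0.43, 0.15, -0.001], 0.76), ([0.43, 0.264, 0.002], 0.6), ([0.311, 0.233, -0.003], 0.51)]
top cap_narrow [([0.6, -0.277, 0.0], 0.47), ([0.738, -0.186, 0.001], 0.31)]
top cap_shallow [([0.448, -0.317, 0.003], 0.66), ([0.339, 0.43, 0.003], 0.6), ([0.736, -0.189, 0.002], 0.42)]
top dropper [([0.345, 0.137, -0.002], 0.62)]
top paper_cup [([0.734, -0.184
[... 215 characters left out ...]
73, -0.042, 0.086], 0.71)]
scene nut_mid [([0.57, -0.045, 0.115], 0.7), ([0.449, -0.32, 0.001], 0.64)]
scene tip_top [([0.572, -0.044, 0.143], 0.56)]
scene cap_deep [([0.312, 0.24, 0.003], 0.93), ([0.428, 0.261, 0.002], 0.78), ([0.432, 0.147, -0.002], 0.68)]
scene cap_narrow [([0.597, -0.272, 0.001], 0.62)]
scene cap_shallow [([0.448, -0.32, 0.004], 0.54), ([0.742, -0.191, 0.001], 0.39)]
scene dropper [([0.345, 0.139, 0.003], 0.65)]
scene paper_cup [([0.742, -0.189, 0.0], 0.57)]
scene slide_tray [([0.67, 0.322, 0.002], 0.63), ([0.345, 0.139, 0.002], 0.45), ([0.593, -0.275, -0.002], 0.43)]
scene pencil_tin [([0.524, -0.525, -0.004], 0.67)]
scene petri_stack [([0.337, 0.425, 0.001], 0.72)]
1.2
```

View pics/top0.png

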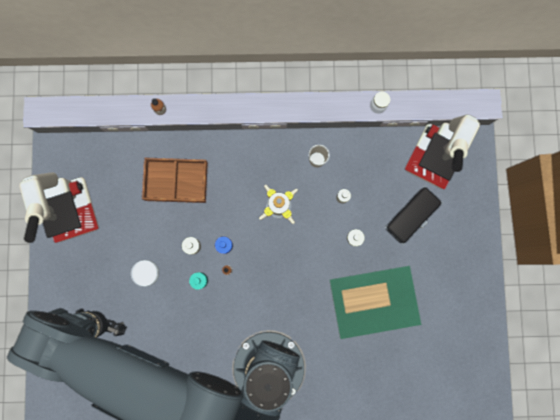

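View pics/scene0.png

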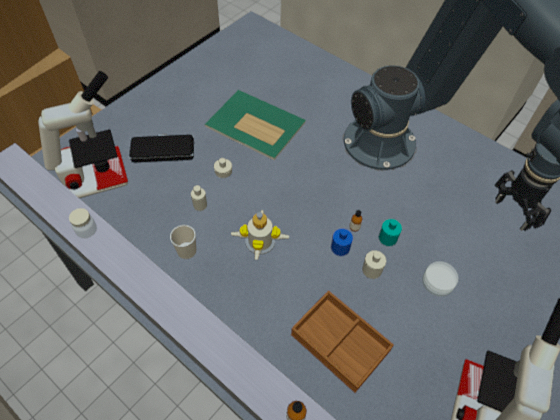

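```bash
python3 - <<'E'
from rig import *
import numpy as np
for c in("top","scene"):
    i=camera_info(c)
    for n,q in dict(tip=(.572,-.046,.144),A=(.311,.236,.09),B=(.43,.149,.09),C=(.43,.263,.09)).items():
        x=i["view"]@np.r_[q,1];u=i["K"]@x[:3];print(c,n,(u[:2]/u[2]).round())
E
```

```text
top tip [279. 200.]
top A [197. 280.]
top B [222. 244.]
top C [189. 245.]
scene tip [259. 214.]
scene A [392. 221.]
scene B [344. 231.]
scene C [377. 254.]
```

The white deep cap is at top pixel (190,245), about (0.430,0.263). The blue one (223,245) and turquoise one (198,281) are decoys. The turret is at (279,202), about (0.572,-0.046).

```bash
python3 -m creep '[1,23,-33,4,-0.12, 1,23,-33,4,-0.12, 1,23,-33,4,-0.12, 1,23,-33,4,-0.12, 1,23,-33,4,-0.12, 1,23,-33,4,-0.12, 1,23,-33,4,-0.12, 1,23,-33,4,-0.12, 1,23,-33,4,-0.12, 1,23,-33,4,-0.12, 1,23,-33,4,-0.12, 1,23,-33,4,-0.12]' 40; python3 -c "
from rig import *
print(observe()['joint_positions'].round(2))"
```

```text
clock: 2.2
position: [0.4796, 0.0862, 0.2507]
ee_rot: [0.0, 0.796, 0.605, 0.0]
contact_force: [2.1, 1.0, -0.1]
gripper_width: 0.999
finger_force: 0.0
[0.18 0.16 0.01 1.42 0.   2.02]
```

```bash
python3 -m creep '[1,23,-33,0,-0.12, 1,23,-33,0,-0.12, 1,23,-33,0,-0.12, 1,23,-33,0,-0.12, 1,0,0,0,-0.12, 1,0,0,0,-0.12, 1,0,0,0,-0.12, 1,0,0,0,-0.12, 1,0,0,0,-0.12, 1,0,0,0,-0.12, 1,0,0,0,0, 1,0,0,0,0]'; cat > look.py <<'E'
from rig import *
import cv2,numpy as np,sys
i=camera_info("wrist")
p,d=capture("wrist");cv2.imwrite(f"pics/{sys.argv[1]}.png",p[:,:,::-1])
s=observe();print(s["position"].round(4),s["joint_positions"].round(2),i["view"].round(3).tolist())
for t in sys.argv[2:]:
    print(t,[(np.round(x["location"],4).tolist(),round(x["conf"],2)) for x in tip_of("wrist",t)][:3])
# depth cloud around turret: top band
v,u=np.nonzero(d>0);z=d[v,u];K=i["K"]
c=np.c_[(u-K[0,2])*z/K[0,0],(v-K[1,2])*z/K[1,1],z,np.ones(len(z))]
w=(np.linalg.inv(i["view"])@c.T).T[:,:3]
np.save("cloud.npy",w)
E
python3 look.py w1 shoulder nut_mid tip_top; python3 - <<'E'
import numpy as np,cv2
w=np.load("cloud.npy");w=w[np.hypot(w[:,0]-.572,w[:,1]+.046)<.05]
for lo,hi in((.080,.090),(.115,.130),(.138,.150)):
    q=w[(w[:,2]>lo)&(w[:,2]<hi)]
    if len(q)>20:
        (c,r)=cv2.minEnclosingCircle(q[:,:2].astype(np.float32));print(lo,len(q),np.median(q[:,2]),c,r)
E
```

```text
clock: 3.2
position: [0.5709, -0.0438, 0.2502]
ee_rot: [-0.0, 0.999, 0.054, -0.0]
contact_force: [0.1, -0.9, 0.0]
gripper_width: 1.001
finger_force: 0.0
[ 0.5709 -0.0438  0.2502] [-0.08  0.31  0.21  1.47  0.    2.96] [[0.107, -0.994, 0.001, -0.105], [-0.951, -0.102, 0.293, 0.488], [-0.291, -0.032, -0.956, 0.591], [0.0, 0.0, 0.0, 1.0]]
shoulder [([0.5695, -0.0431, 0.0856], 0.81)]
nut_mid [([0.5722, -0.0493, 0.1113], 0.89), ([0.5677, -0.0494, 0.1273], 0.63)]
tip_top [([0.5704, -0.0464, 0.1411], 0.77)]
0.08 1543 0.08483527626665305 (0.5733190178871155, -0.04596332460641861) 0.035826802253723145
0.115 900 0.12445007686194287 (0.573104202747345, -0.04610287770628929) 0.02101811021566391
0.138 254 0.14386843107664574 (0.5731799006462097, -0.045960478484630585) 0.009061763994395733
```

View pics/w1.png

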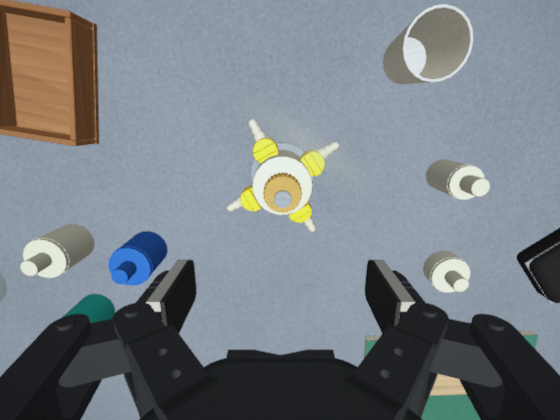

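Depth rings at the shoulder, nut and tip agree on the axis: (0.5732,-0.0460). The heights of 85, 124 and 144 mm match the given sizes. I'll descend and grip.

```bash
python3 -m creep '[1,2.3,-2.2,-20,0, 1,0,0,-35,0, 1,0,0,-35,0, 1,0,0,-35,0, 1,0,0,-34,0, 1,0,0,0,0, 0.3,0,0,0,0, 0.3,0,0,0,0, 0.3,0,0,0,0, 0.3,0,0,0,0, 0.3,0,0,0,0, 0.3,0,0,0,0]' 30
```

```text
clock: 4.4
position: [0.5756, -0.0459, 0.0947]
ee_rot: [0.0, 0.999, 0.053, 0.003]
contact_force: [-1.1, 1.0, 14.1]
gripper_width: 0.303
finger_force: 6.9
```

```bash
python3 look.py w2 ; python3 - <<'E'
from rig import *
import cv2
p,d=capture("scene");c=cv2.resize(p[150:290,170:350],None,fx=3,fy=3)
q=cv2.imread("pics/w2.png")
cv2.imwrite("pics/mix.png",cv2.hconcat([c[:,:,::-1][:420,:400],q[:,100:500]]))
E
```

```text
[ 0.5757 -0.0459  0.0947] [-0.08  0.38 -0.1   1.09  0.    2.96] [[0.104, -0.995, 0.002, -0.105], [-0.953, -0.099, 0.287, 0.54], [-0.285, -0.031, -0.958, 0.44], [0.0, 0.0, 0.0, 1.0]]
```

View pics/mix.png

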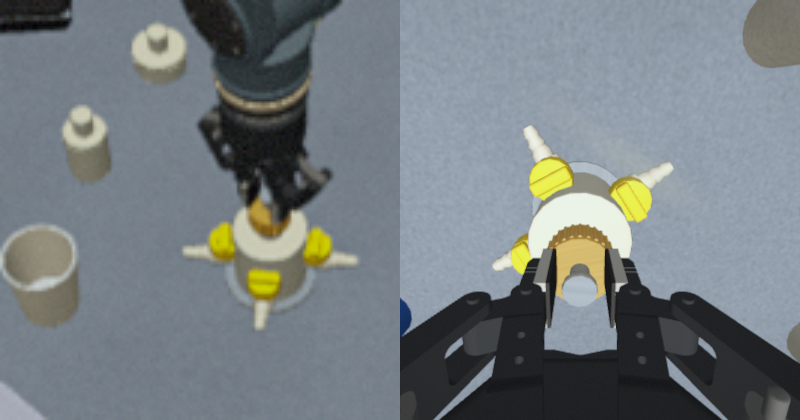

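The pads straddle the nut, with the tip at about (580,285) between them at (545..615). The measured pose is off in x and z, so I'll reopen, check it free of contact and regrip.

```bash
python3 -m creep '[1,0,0,0,0, 1,0,0,0,0, 1,0,0,0,0, 1,0,0,0,0, 1,0,0,0,0]' 30
```

```text
clock: 4.92
position: [0.5731, -0.046, 0.0914]
ee_rot: [-0.0, 0.999, 0.052, 0.0]
contact_force: [0.0, -0.3, -0.2]
gripper_width: 0.983
finger_force: 0.0
```

```bash
for g in 0.55; do python3 -m creep '[0.5,0,0,0,0,0.5,0,0,0,0,0.5,0,0,0,0,0.5,0,0,0,0]' 25; python3 -m creep '[0.42,0,0,0,0,0.42,0,0,0,0]'; python3 -m creep '[0.38,0,0,0,0,0.38,0,0,0,0]';  done
```

```text
clock: 5.25
position: [0.5731, -0.046, 0.0912]
ee_rot: [-0.0, 0.999, 0.052, -0.0]
contact_force: [0.6, 0.4, 0.2]
gripper_width: 0.502
finger_force: 0.0
clock: 5.42
position: [0.5731, -0.0458, 0.0915]
ee_rot: [-0.0, 0.999, 0.052, 0.0]
contact_force: [-0.8, 1.8, 2.3]
gripper_width: 0.444
finger_force: 24.7
clock: 5.58
position: [0.5731, -0.0458, 0.0914]
ee_rot: [-0.0, 0.999, 0.052, 0.0]
contact_force: [-1.3, 2.7, 2.9]
gripper_width: 0.441
finger_force: 24.8
```

A firm grip now: width 0.44, about 40 mm, at 25 N. I'll unscrew.

```bash
python3 -m creep '[0.38,0,0,0,0.06,0.38,0,0,0.2,0.1,0.38,0,0,0.25,0.12,0.38,0,0,0.25,0.12,0.38,0,0,0.25,0.12,0.38,0,0,0.25,0.12,0.38,0,0,0.25,0.12,0.38,0,0,0.25,0.12,0.38,0,0,0.25,0.12,0.38,0,0,0.25,0.12,0.38,0,0,0.25,0.12,0.38,0,0,0.25,0.12]'
```

```text
clock: 6.58
position: [0.5709, -0.0439, 0.0935]
ee_rot: [-0.003, 0.741, 0.671, -0.0]
contact_force: [-7.3, 11.4, 4.3]
gripper_width: 0.442
finger_force: 25.0
```

```bash
python3 -m creep '[0.6,0,0,0,0,0.6,0,0,0,0,0.6,-2.2,0,0,0,0.6,0,0,0,0,0.4,0,0,0,0,0.38,0,0,0,0,0.38,0,0,0,0]';python3 -m creep '[0.38,0,0,0,0.06,0.38,0,0,0.2,0.1,0.38,0,0,0.25,0.12,0.38,0,0,0.25,0.12,0.38,0,0,0.25,0.12,0.38,0,0,0.25,0.12]'
```

```text
clock: 7.17
position: [0.5705, -0.0462, 0.0941]
ee_rot: [-0.0, 0.744, 0.668, -0.0]
contact_force: [-4.2, -0.9, 4.2]
gripper_width: 0.442
finger_force: 24.5
clock: 7.67
position: [0.5707, -0.0462, 0.0954]
ee_rot: [-0.0, 0.493, 0.87, -0.0]
contact_force: [-3.6, 0.4, 4.8]
gripper_width: 0.44
finger_force: 24.5
```

```bash
python3 -m creep '[0.38,0,0,0.25,0.12,0.38,0,0,0.25,0.12,0.38,0,0,0.25,0.12,0.38,0,0,0.25,0.12,0.38,0,0,0.25,0.12,0.38,0,0,0.25,0.12,0.38,0,0,0.25,0.12,0.38,0,0,0.25,0.12,0.38,0,0,0.25,0.12,0.38,0,0,0.25,0.12,0.38,0,0,0.25,0.12,0.38,0,0,0.25,0.12]'; python3 -c "
from rig import *
s=observe();print(s['joint_positions'].round(2),s['torque'])"
```

```text
clock: 8.67
position: [0.5708, -0.0459, 0.0984]
ee_rot: [-0.0, -0.203, 0.979, 0.0]
contact_force: [-2.9, 1.0, 4.4]
gripper_width: 0.442
finger_force: 24.6
[-0.08  0.37 -0.09  1.11  0.   -0.49] [ 0.22569418  0.66348076 -0.04736446]
```

```bash
python3 -m creep '[0.38,0,0,0.2,0.1,0.38,0,0,0.2,0.1,0.38,0,0,0.2,0.1,0.38,0,0,0.2,0.1]';python3 -c "
from rig import *
s=observe();print(s['joint_positions'].round(2),s['torque'])"; python3 -m creep '[0.38,0,0,0.2,0.1,0.38,0,0,0.2,0.1,0.38,0,0,0.2,0.1,0.38,0,0,0,0.1]'; python3 -c "
from rig import *
s=observe();print(s['joint_positions'].round(2),s['torque'])"
```

```text
clock: 9.0
position: [0.5707, -0.0459, 0.0992]
ee_rot: [-0.0, -0.393, 0.92, 0.0]
contact_force: [-4.2, 1.2, 4.2]
gripper_width: 0.441
finger_force: 24.6
[-0.08  0.37 -0.09  1.11  0.   -0.89] [ 0.32883296  0.74912337 -0.07933111]
clock: 9.33
position: [0.5706, -0.0458, 0.0997]
ee_rot: [-0.0, -0.568, 0.823, 0.0]
contact_force: [-2.3, 3.1, 3.0]
gripper_width: 0.442
finger_force: 25.0
[-0.08  0.37 -0.09  1.11  0.   -1.29] [ 0.95678533  0.39695511 -0.52240904]
```

```bash
python3 -m creep '[0.38,0,0,0,0.1,0.38,0,0,0,0.1,0.38,0,0,0,0,0.7,0,0,0,0,0.7,0,0,0,0,0.7,0,0,0,0,0.9,0,0,20,0,0.9,0,0,30,0,0.7,0,0,22,0,0,0,0,0,0,0,0,0,0,0,0,0,0,0,0]' ; python3 look.py w3 tip_top; python3 - <<'E'
import numpy as np,cv2
w=np.load("cloud.npy");w=w[np.hypot(w[:,0]-.572,w[:,1]+.046)<.03]
for lo,hi in((.125,.138),(.139,.150)):
    q=w[(w[:,2]>lo)&(w[:,2]<hi)]
    if len(q)>20:
        (c,r)=cv2.minEnclosingCircle(q[:,:2].astype(np.float32));print(lo,len(q),np.median(q[:,2]),c,r)
E
```

```text
clock: 10.33
position: [0.5708, -0.0458, 0.171]
ee_rot: [-0.0, -0.646, 0.764, 0.0]
contact_force: [-0.1, -0.4, -1.4]
gripper_width: 0.336
finger_force: 0.0
[ 0.5705 -0.0458  0.1706] [-0.08  0.33  0.04  1.28  0.   -1.48] [[-0.986, 0.168, -0.0, 0.573], [0.161, 0.943, 0.292, -0.078], [0.049, 0.288, -0.956, 0.334], [0.0, 0.0, 0.0, 1.0]]
tip_top [([0.5695, -0.0474, 0.1438], 0.9), ([0.5681, -0.0423, 0.0877], 0.34)]
0.125 1669 0.1325081869998035 (0.5723108053207397, -0.045773450285196304) 0.02127077989280224
0.139 449 0.14384964360379374 (0.5722522735595703, -0.04615217074751854) 0.00898408330976963
```

View pics/w3.png

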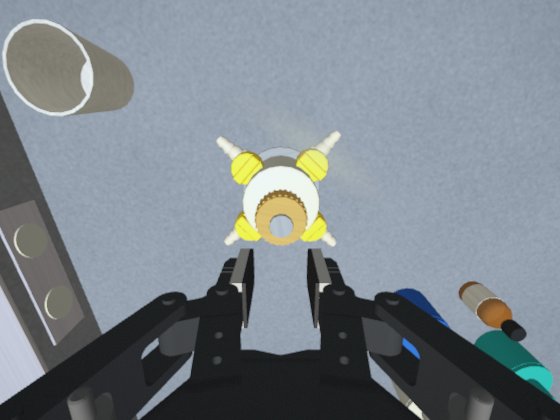

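The tip stands at 143.8 mm. The nut top reads 132.5 mm, against 132.8 expected at the stop, so the nut is fully unscrewed. Pressing next.

```bash
python3 -m creep '[0,0.5,0,0,0,0,0,0,-10,0,0,0,0,-10,0,0,0,0,-3,0,0,0,0,-3,0,0,0,0,-1.5,0,0,0,0,-1.5,0]'; python3 -m creep '[0,0,0,-1.5,0,0,0,0,-1.5,0,0,0,0,0,0]'
```

```text
clock: 11.02
position: [0.5715, -0.046, 0.1423]
ee_rot: [-0.0, -0.645, 0.764, 0.0]
contact_force: [0.7, -0.6, -0.0]
gripper_width: -0.002
finger_force: 0.0
clock: 11.27
position: [0.5715, -0.046, 0.1395]
ee_rot: [0.0, -0.645, 0.764, -0.0]
contact_force: [-0.8, 0.6, 0.0]
gripper_width: 0.002
finger_force: 0.0
```

```bash
python3 -m creep '[0,0,0,-1.5,0,0,0,0,-1.5,0,0,0,0,0,0]'; python3 look.py w4 tip_top
```

```text
clock: 11.52
position: [0.5714, -0.046, 0.1363]
ee_rot: [-0.0, -0.645, 0.764, 0.0]
contact_force: [0.4, -0.8, 0.4]
gripper_width: 0.0
finger_force: 0.0
[ 0.5714 -0.046   0.1365] [-0.08  0.35 -0.03  1.2  -0.   -1.48] [[-0.986, 0.168, -0.001, 0.573], [0.161, 0.943, 0.292, -0.068], [0.05, 0.288, -0.956, 0.301], [0.0, 0.0, 0.0, 1.0]]
tip_top [([0.5699, -0.0461, 0.1448], 0.65)]
```

View pics/w4.png

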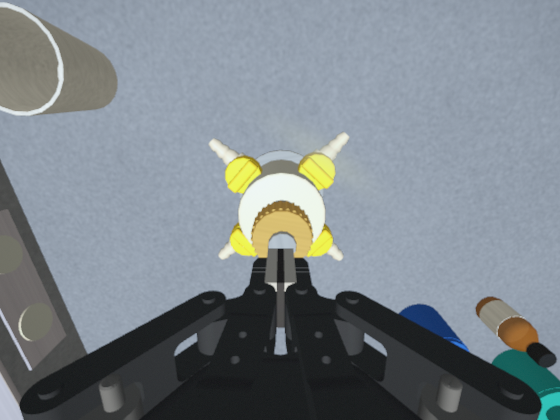

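```bash
for i in 1; do python3 -m creep '[0,0,0,-1.2,0,0,0,0,0,0]'|grep -E "position|contact"; python3 -m creep '[0,0,0,-1.2,0,0,0,0,0,0]'|grep -E "position|contact"; python3 -m creep '[0,0,0,-1.2,0,0,0,0,0,0]'|grep -E "position|contact"; done
```

```text
position: [0.5714, -0.046, 0.1352]
contact_force: [-0.4, -1.0, -0.1]
position: [0.5714, -0.046, 0.134]
contact_force: [-0.2, 0.2, -0.1]
position: [0.5714, -0.046, 0.1328]
contact_force: [-0.6, 0.1, -0.2]
```

```bash
python3 - <<'E'
from rig import *
import numpy as np,cv2
i=camera_info("wrist");p,d=capture("wrist");s=observe();print(s["position"])
pr=lambda q:(lambda u:(u[:2]/u[2]).round(1).tolist()+[round(u[2],4)])(i["K"]@(i["view"]@np.r_[q,1])[:3])
print("tcp",pr(s["position"]),"tip",pr([.5715,-.046,.144]))
for v in range(225,300,5): print(v,[round(float(x),4) for x in d[v,270:296:4]])
cs=camera_info("scene");ps,ds=capture("scene")
pp=lambda q:(lambda u:(u[:2]/u[2]).round(1).tolist()+[round(u[2],4)])(cs["K"]@(cs["view"]@np.r_[q,1])[:3])
print(pp([.5715,-.046,.144]),pp(s["position"]))
cv2.imwrite("pics/mix2.png",cv2.hconcat([cv2.resize(ps[180:250,225:295,::-1],(420,420),interpolation=2),p[180:320,215:345,::-1].repeat(3,0).repeat(3,1)[:,:380]]))
E
```

```text
[ 0.57141725 -0.04600482  0.13284979]
tcp [283.6, 241.0, np.float64(0.1857)] tip [283.6, 248.4, np.float64(0.1751)]
225 [0.1819, 0.1836, 0.1831, 0.1823, 0.1831, 0.1824, 0.1834]
230 [0.1828, 0.1838, 0.1829, 0.1833, 0.183, 0.1833, 0.1833]
235 [0.1846, 0.1765, 0.1744, 0.1749, 0.1741, 0.1769, 0.1847]
240 [0.1761, 0.1738, 0.1742, 0.173, 0.1743, 0.1745, 0.1759]
245 [0.1741, 0.1732, 0.1748, 0.1744, 0.1747, 0.1739, 0.1742]
250 [0.148, 0.1472, 0.1484, 0.1479, 0.1474, 0.1486, 0.1753]
255 [0.1419, 0.1431, 0.1429, 0.1432, 0.1435, 0.1431, 0.1771]
260 [0.1383, 0.1377, 0.1386, 0.137, 0.1388, 0.1386, 0.1376]
265 [0.1321, 0.1335, 0.1329, 0.1336, 0.1329, 0.1335, 0.1331]
270 [0.1269, 0.1282, 0.1287, 0.1294, 0.129, 0.1285, 0.1284]
275 [0.1259, 0.1241, 0.125, 0.1248, 0.1245, 0.1244, 0.1248]
280 [0.1203, 0.12, 0.0, 0.1206, 0.1212, 0.1206, 0.1196]
285 [0.1138, 0.1206, 0.1196, 0.1191, 0.1196, 0.1149, 0.1135]
290 [0.1125, 0.1116, 0.119, 0.1215, 0.1118, 0.1112, 0.1109]
295 [0.1082, 0.1088, 0.1202, 0.1204, 0.1107, 0.1089, 0.1096]
[259.0, 213.9, np.float64(1.3961)] [259.1, 216.2, np.float64(1.4052)]
```

View pics/mix2.png

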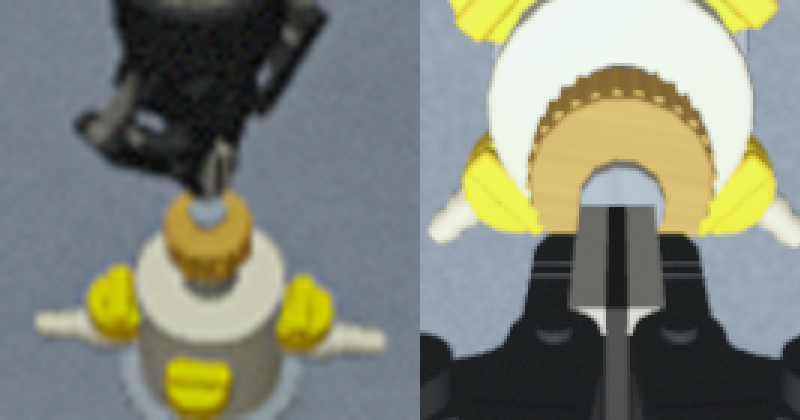

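```bash
python3 - <<'E'
from rig import *
import numpy as np
i=camera_info("wrist");p,d=capture("wrist");K=i["K"];V=np.linalg.inv(i["view"])
for v in (240,245,248,249,250,252,255,260,270,280):
    for u in (275,291):
        z=d[v,u];print(v,u,(V@[(u-K[0,2])*z/K[0,0],(v-K[1,2])*z/K[1,1],z,1])[:3].round(4),end=" ")
    print()
E
```

```text
240 275 [ 0.5758 -0.052   0.1436] 240 291 [ 0.5663 -0.0505  0.1437] 
245 275 [ 0.5764 -0.0488  0.1435] 245 291 [ 0.5668 -0.0475  0.1442] 
248 275 [ 0.5745 -0.0568  0.1656] 248 291 [ 0.5663 -0.0557  0.1663] 
249 275 [ 0.5744 -0.0574  0.1681] 249 291 [ 0.5664 -0.0552  0.1665] 
250 275 [ 0.5744 -0.0573  0.1691] 250 291 [ 0.5664 -0.0555  0.1684] 
252 275 [ 0.5745 -0.0566  0.1701] 252 291 [ 0.5665 -0.0555  0.1707] 
255 275 [ 0.5611 -0.1192  0.3046] 255 291 [ 0.5666 -0.0551  0.1731] 
260 275 [ 0.5741 -0.0576  0.181 ] 260 291 [ 0.5668 -0.055   0.1783] 
270 275 [ 0.5741 -0.0569  0.1891] 270 291 [ 0.5671 -0.0561  0.1898] 
280 275 [ 0.5739 -0.0571  0.1981] 280 291 [ 0.5674 -0.0554  0.197 ]
```

The depth image shows the fingertips ending at about 165 mm, still above the tip at 144 mm, even though the TCP reads 133 mm. So the fingers really are short of the tip. I'll go on down in small steps, watching the force.

```bash
for k in 1; do 
python3 -m creep '[0,0,0,-3,0,0,0,0,-3,0,0,0,0,0,0]'|grep -E "position|contact"
python3 -m creep '[0,0,0,-3,0,0,0,0,0,0]'|grep -E "position|contact"
python3 -m creep '[0,0,0,-3,0,0,0,0,0,0]'|grep -E "position|contact"; done
```

```text
position: [0.5711, -0.046, 0.1262]
contact_force: [0.0, -0.0, -0.6]
position: [0.5712, -0.046, 0.1234]
contact_force: [-0.3, 1.1, -0.8]
position: [0.5713, -0.046, 0.1205]
contact_force: [-0.2, 0.2, -0.6]
```

```bash

python3 -m creep '[0,0,0,-2,0,0,0,0,0,0]'|grep -E "position|contact"
python3 -m creep '[0,0,0,-2,0,0,0,0,0,0]'|grep -E "position|contact"
python3 -m creep '[0,0,0,-2,0,0,0,0,0,0]'|grep -E "position|contact"; python3 - <<'E'
from rig import *
import numpy as np
i=camera_info("wrist");p,d=capture("wrist");K=i["K"];V=np.linalg.inv(i["view"])
for v in range(236,262,3):
    for u in (275,291):
        z=d[v,u];print(v,u,(V@[(u-K[0,2])*z/K[0,0],(v-K[1,2])*z/K[1,1],z,1])[:3].round(4),end=" ")
    print()
E
```

```text
position: [0.5713, -0.046, 0.1187]
contact_force: [-0.0, 0.4, -0.7]
position: [0.5713, -0.0461, 0.1167]
contact_force: [0.6, 0.2, 0.1]
position: [0.5717, -0.046, 0.115]
contact_force: [-0.8, 0.9, 3.9]
236 275 [ 0.5749 -0.0576  0.1331] 236 291 [ 0.5659 -0.056   0.133 ] 
239 275 [ 0.5753 -0.0553  0.132 ] 239 291 [ 0.5662 -0.0545  0.1338] 
242 275 [ 0.5756 -0.0539  0.133 ] 242 291 [ 0.5665 -0.0524  0.1331] 
245 275 [ 0.5759 -0.052   0.1328] 245 291 [ 0.5668 -0.0503  0.1326] 
248 275 [ 0.5747 -0.0572  0.1487] 248 291 [ 0.5665 -0.056   0.1491] 
251 275 [ 0.5746 -0.0572  0.1522] 251 291 [ 0.5667 -0.0556  0.1517] 
254 275 [ 0.5746 -0.0571  0.1554] 254 291 [ 0.5668 -0.0558  0.1555] 
257 275 [ 0.5745 -0.0571  0.1587] 257 291 [ 0.5669 -0.0558  0.1588] 
260 275 [ 0.5746 -0.0566  0.1611] 260 291 [ 0.567  -0.0559  0.1621]
```

Contact at TCP z about 0.115, with 3.9 N on the spring. I'll press by force to about 11 N.

```bash

python3 -m creep '[0,0,0,-1.5,0,0,0,0,-1.5,0,0,0,0,0,0]'|grep -E "position|contact"
python3 -m creep '[0,0,0,-1.5,0,0,0,0,-1.5,0,0,0,0,0,0]'|grep -E "position|contact"
```

```text
position: [0.5717, -0.046, 0.1123]
contact_force: [-1.2, -0.3, 7.1]
position: [0.5718, -0.046, 0.1096]
contact_force: [-1.3, -1.1, 9.4]
```

```bash

python3 -m creep '[0,0,0,-1,0,0,0,0,-0.5,0,0,0,0,0,0]'|grep -E "position|contact"
python3 -m creep '[0,0,0,0,0,0,0,0,0,0,0,0,0,0,0,0,0,0,0,0,0,0,0,0,0,0,0,0,0,0,0,0,0,0,0,0,0,0,0,0,0,0,0,0,0,0,0,0,0,0]'|grep -E "position|contact"; python3 - <<'E'
from rig import *
import numpy as np
i=camera_info("wrist");p,d=capture("wrist");K=i["K"];V=np.linalg.inv(i["view"])
for v in range(200,247,6):
    for u in (262,283,305):
        z=d[v,u];print((V@[(u-K[0,2])*z/K[0,0],(v-K[1,2])*z/K[1,1],z,1])[:3].round(4),end=" ")
    print()
E
```

```text
position: [0.5718, -0.046, 0.1084]
contact_force: [-1.4, 0.3, 11.6]
position: [0.5718, -0.046, 0.1085]
contact_force: [-2.5, 0.0, 11.5]
[ 0.5831 -0.0687  0.0841] [ 0.5686 -0.0666  0.0856] [ 0.5535 -0.0638  0.0847] 
[ 0.5837 -0.0648  0.0855] [ 0.5693 -0.0623  0.0852] [ 0.5541 -0.0596  0.085 ] 
[ 0.5847 -0.0601  0.0842] [ 0.569  -0.0654  0.1089] [ 0.5548 -0.0552  0.0848] 
[ 0.5824 -0.0638  0.1094] [ 0.569  -0.0657  0.1214] [ 0.5554 -0.0506  0.0843] 
[ 0.582  -0.0631  0.1186] [ 0.5693 -0.0641  0.1269] [ 0.5569 -0.0579  0.116 ] 
[ 0.5817 -0.0623  0.1263] [ 0.5699 -0.0602  0.126 ] [ 0.5576 -0.0578  0.1252] 
[ 0.5824 -0.0585  0.1257] [ 0.5705 -0.0568  0.1266] [ 0.5582 -0.0545  0.1262] 
[ 0.5831 -0.0547  0.1255] [ 0.5712 -0.0529  0.1261] [ 0.5587 -0.0508  0.1259]
```

The nut top dropped from 132.8 to 126 mm, so the pin is pressed about 6.7 mm at 11.5 N and has been held there. Releasing, then moving over the white deep cap.

```bash

python3 -m creep '[0,0,0,2,0,0,0,0,4,0,0,0,0,8,0,0,0,0,16,0,0,0,0,30,0,0.5,0,0,40,0,0.5,-10,22,20,0,0.6,-16,34,10,0,0.6,-16,34,0,0,0.6,-16,34,0,0,0.6,-16,34,0,0,0.6,-16,34,0,0]'|grep -E "position|contact"
python3 -m creep '[0.6,-16,34,0,0,0.6,-16,34,0,0,0.6,-10,20,0,0,0.6,-6,12,0,0,0.6,0,0,0,0,0.6,0,0,0,0]'; python3 look.py w5 cap_deep;  python3 - <<'E'
import numpy as np,cv2
w=np.load("cloud.npy");w=w[np.hypot(w[:,0]-.43,w[:,1]-.263)<.06]
for lo,hi in((.055,.07),(.083,.095)):
    q=w[(w[:,2]>lo)&(w[:,2]<hi)]
    if len(q)>20:
        (c,r)=cv2.minEnclosingCircle(q[:,:2].astype(np.float32));print(lo,len(q),np.median(q[:,2]),c,r)
E
```

```text
position: [0.4804, 0.1472, 0.2377]
contact_force: [1.2, 0.0, -0.5]
clock: 16.53
position: [0.4331, 0.2464, 0.2375]
ee_rot: [-0.0, -0.646, 0.763, -0.0]
contact_force: [-0.1, -1.0, -0.8]
gripper_width: 0.598
finger_force: 0.0
[0.4335 0.2457 0.2375] [ 0.52  0.18  0.    1.39 -0.   -0.89] [[-0.986, 0.166, -0.001, 0.389], [0.159, 0.943, 0.292, -0.35], [0.049, 0.287, -0.957, 0.321], [0.0, 0.0, 0.0, 1.0]]
cap_deep [([0.4305, 0.1479, 0.003], 0.77), ([0.3028, 0.2356, -0.0001], 0.67), ([0.43, 0.2634, -0.0007], 0.62)]
0.055 1397 0.06386173445995447 (0.43266594409942627, 0.2629036009311676) 0.029432103037834167
0.083 288 0.08983267190861935 (0.4326043128967285, 0.2632145285606384) 0.01066984049975872
```

View pics/w5.png

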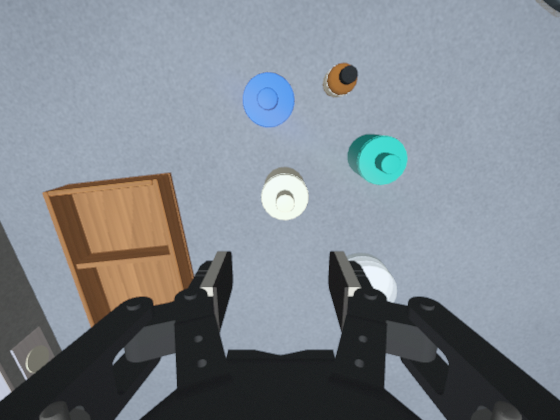

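The white cap's knob is at pixel (285,200). Depth gives (0.4325,0.263), with top heights of 64 and 90 mm as specified. I'll approach and check the real fingertip height on the way.

```bash

python3 -m creep '[0.5,-1,17,-20,0,0.5,0,0,-35,0,0.5,0,0,-35,0,0.5,0,0,-35,0,0.5,0,0,-20,0,0.5,0,0,0,0,0.5,0,0,0,0]'; python3 look.py w6;  python3 - <<'E'
import numpy as np
w=np.load("cloud.npy");w=w[np.hypot(w[:,0]-.4325,w[:,1]-.263)<.05]
h,e=np.histogram(w[:,2],np.arange(.05,.2,.005));print(list(zip(e.round(3).tolist(),h.tolist())))
for s in(-1,1):
    q=w[(w[:,2]>.1)&((w[:,0]-.4325)*s>0.012)];q=q[np.argsort(q[:,2])];print(len(q),q[:200:20].round(4).tolist())
E
```

```text
clock: 17.22
position: [0.4325, 0.2618, 0.0922]
ee_rot: [-0.001, -0.645, 0.764, 0.0]
contact_force: [-0.0, -0.3, 0.5]
gripper_width: 0.494
finger_force: 0.0
[0.4333 0.2625 0.0934] [ 0.54  0.27 -0.26  1.04 -0.   -0.86] [[-0.986, 0.17, 0.001, 0.384], [0.163, 0.943, 0.291, -0.323], [0.049, 0.287, -0.957, 0.178], [0.0, 0.0, 0.0, 1.0]]
[(0.05, 46), (0.055, 155), (0.06, 3260), (0.065, 216), (0.07, 68), (0.075, 67), (0.08, 74), (0.085, 494), (0.09, 354), (0.095, 0), (0.1, 0), (0.105, 0), (0.11, 0), (0.115, 0), (0.12, 40), (0.125, 159), (0.13, 326), (0.135, 380), (0.14, 411), (0.145, 466), (0.15, 486), (0.155, 490), (0.16, 687), (0.165, 777), (0.17, 1311), (0.175, 3922), (0.18, 1785), (0.185, 1514), (0.19, 2220), (0.195, 3601)]
16449 [[0.4143, 0.2708, 0.1228], [0.4147, 0.272, 0.1249], [0.4138, 0.2666, 0.1271], [0.4078, 0.2555, 0.1281], [0.4153, 0.2759, 0.1293], [0.4138, 0.2673, 0.1301], [0.4078, 0.2554, 0.1308], [0.412, 0.2561, 0.1313], [0.4105, 0.2554, 0.1321], [0.4021, 0.2605, 0.1326]]
11490 [[0.4562, 0.262, 0.1234], [0.4567, 0.2652, 0.1251], [0.4594, 0.247, 0.1272], [0.4544, 0.2514, 0.1282], [0.4573, 0.2682, 0.1291], [0.4569, 0.2473, 0.1299], [0.4562, 0.247, 0.1308], [0.4633, 0.2495, 0.1312], [0.457, 0.2659, 0.1318], [0.4546, 0.2526, 0.1326]]
```

View pics/w6.png

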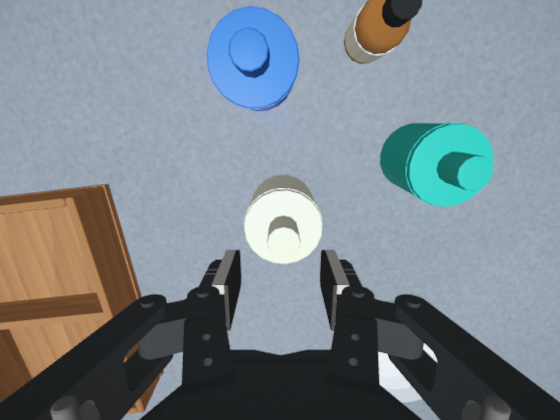

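The fingertips are at 122 mm while the TCP reads 92, so the tips sit about 30 mm above the reported TCP. I'll set the grasp height accordingly: tips at 69 mm, just above the cap's 64 mm top.

```bash

python3 -m creep '[0.5,-2,1.5,-20,0,0.5,0,0,-20,0,0.5,0,0,-6,0,0.5,0,0,-3,0,0.5,0,0,-3,0,0.5,0,0,0,0]'|grep -E "position|contact"
python3 -m creep '[0.25,0,0,0,0,0.2,0,0,0,0,0.15,0,0,0,0,0.15,0,0,0,0,0.15,0,0,0,0]' 30
```

```text
position: [0.4312, 0.2647, 0.0414]
contact_force: [-0.3, 0.5, 0.7]
clock: 18.18
position: [0.431, 0.2648, 0.0414]
ee_rot: [0.001, -0.645, 0.764, -0.0]
contact_force: [-0.6, -0.0, 7.0]
gripper_width: 0.24
finger_force: 29.2
```

```bash

python3 -m creep '[0.15,0,0,6,0,0.15,0,0,15,0,0.15,0,0,30,0,0.15,0,0,35,0,0.15,0,0,35,0,0.15,0,0,30,0,0.15,6,-12,24,0,0.15,12,-27,0,0,0.15,16,-35,0,0,0.15,16,-35,0,0,0.15,16,-35,0,0,0.15,16,-35,0,0]' 35
python3 -m creep '[0.15,16,-35,0,0,0.15,16,-35,0,0,0.15,14,-31,0,0,0.15,10,-23,0,0,0.15,2,-8,0,0,0.15,0,0,0,0,0.15,0,0,0,0]'
python3 - <<'E'
from rig import *
import numpy as np,cv2
i=camera_info("wrist");p,d=capture("wrist");s=observe();print(s["position"].round(4))
v,u=np.nonzero(d>0);z=d[v,u];K=i["K"]
w=(np.linalg.inv(i["view"])@np.c_[(u-K[0,2])*z/K[0,0],(v-K[1,2])*z/K[1,1],z,np.ones(len(z))].T).T[:,:3]
w=w[np.hypot(w[:,0]-.571,w[:,1]+.046)<.045]
h,e=np.histogram(w[:,2],np.arange(.08,.3,.01));print(list(zip(e.round(3).tolist(),h.tolist())))
ps,ds=capture("scene");cv2.imwrite("pics/mix3.png",cv2.hconcat([cv2.resize(ps[150:270,200:320,::-1],(420,420),interpolation=2),p[:,140:420,::-1]]))
E
```

```text
clock: 19.18
position: [0.5128, 0.0839, 0.2162]
ee_rot: [0.0, -0.646, 0.764, -0.0]
contact_force: [1.2, 0.5, -0.1]
gripper_width: 0.244
finger_force: 34.4
clock: 19.77
position: [0.57, -0.0464, 0.2155]
ee_rot: [-0.0, -0.645, 0.764, 0.0]
contact_force: [0.5, 0.0, 0.3]
gripper_width: 0.245
finger_force: 34.4
[ 0.5699 -0.0457  0.2156]
[(0.08, 1391), (0.09, 0), (0.1, 0), (0.11, 53), (0.12, 22), (0.13, 0), (0.14, 0), (0.15, 0), (0.16, 0), (0.17, 84), (0.18, 185), (0.19, 217), (0.2, 248), (0.21, 297), (0.22, 243), (0.23, 3855), (0.24, 340), (0.25, 807), (0.26, 2147), (0.27, 710), (0.28, 1308)]
```

View pics/mix3.png

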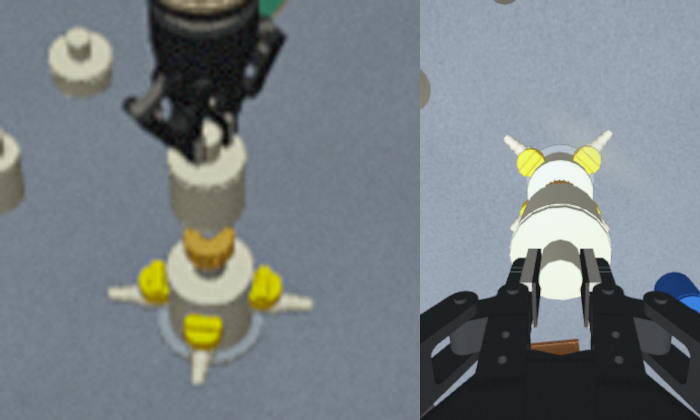

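The white cap hangs upright over the turret. I'll measure its centre against the tip's wrist-camera position at this yaw, (0.5722,-0.046).

```bash
python3 look.py w7; python3 - <<'E'
import numpy as np,cv2
w=np.load("cloud.npy")
w=w[np.hypot(w[:,0]-.571,w[:,1]+.046)<.045]
q=w[(w[:,2]>.233)&(w[:,2]<.241)];print(len(q),np.median(q[:,2]))
from scipy.spatial import ConvexHull
print(cv2.minEnclosingCircle(q[:,:2].astype(np.float32)),q[:,0].min(),q[:,0].max(),q[:,1].min())
# tilt of the lid
l=w[abs(w[:,2]-np.median(q[:,2]))<.004];A=np.c_[l[:,:2],np.ones(len(l))];print(np.linalg.lstsq(A,l[:,2],rcond=None)[0])
E
```

```text
[ 0.57   -0.0452  0.2158] [-0.08  0.32  0.13  1.38  0.   -1.48] [[-0.986, 0.167, -0.001, 0.572], [0.16, 0.943, 0.292, -0.091], [0.049, 0.288, -0.956, 0.377], [0.0, 0.0, 0.0, 1.0]]
3727 0.2381306521640093
((0.571562647819519, -0.04673883691430092), 0.029360385611653328) 0.5429342883739521 0.600009563552678 -0.07595919667425607
[0.00137474 0.01207726 0.23804347]
```

Within 1 mm of the axis and level. The rim is at 174 mm, so there are 89 mm to go down.

```bash

python3 -m creep '[0.15,0.6,0.7,-15,0,0.15,0,0,-10,0,0.15,0,0,-10,0,0.15,0,0,-12,0,0.15,0,0,-12,0,0.15,0,0,-12,0,0.15,0,0,-10,0,0.15,0,0,0,0]'
python3 -m creep '[0.15,0,0,-3,0,0.15,0,0,-2,0,0.15,0,0,-1,0,0.15,0,0,0,0]'|grep -E "position|contact"
python3 -m creep '[0.15,0,0,-1,0,0.15,0,0,0,0]'|grep -E "position|contact"
python3 -m creep '[0.15,0,0,-1,0,0.15,0,0,0,0]'|grep -E "position|contact"
```

```text
clock: 20.58
position: [0.5696, -0.0453, 0.1322]
ee_rot: [-0.001, -0.646, 0.764, 0.001]
contact_force: [-0.7, 0.1, -0.4]
gripper_width: 0.24
finger_force: 34.4
position: [0.5713, -0.0458, 0.1287]
contact_force: [-0.4, -0.8, -0.8]
position: [0.5712, -0.0459, 0.1277]
contact_force: [0.2, 0.2, -0.9]
position: [0.5712, -0.0459, 0.1266]
contact_force: [0.3, 0.8, -0.2]
```

```bash

python3 -m creep '[0.15,0,0,-0.7,0,0.15,0,0,0,0]'|grep -E "position|contact"
python3 -m creep '[0.15,0,0,-0.7,0,0.15,0,0,0,0]'|grep -E "position|contact"
python3 -m creep '[0.15,0,0,-0.7,0,0.15,0,0,0,0]'|grep -E "position|contact"
```

```text
position: [0.5712, -0.0459, 0.1265]
contact_force: [-2.2, 0.4, 5.2]
position: [0.5713, -0.0459, 0.1265]
contact_force: [-3.8, -0.7, 11.6]
position: [0.5713, -0.0459, 0.1264]
contact_force: [-5.3, 1.0, 16.5]
```

The cap is seated on a hard stop at the expected height. I'll relieve the load, let go and retreat.

```bash

python3 -m creep '[0.15,0,0,1.6,0,0.15,0,0,0,0,0.3,0,0,0,0,0.5,0,0,0,0,0.5,0,0,0,0,0.5,0,0,0,0,0.5,0,0,10,0,0.5,0,0,30,0,0.5,0,0,40,0,0.5,0,0,20,0,0.5,0,0,0,0,0.5,0,0,0,0]'
python3 look.py w8; python3 - <<'E'
import numpy as np,cv2
w=np.load("cloud.npy")
w=w[np.hypot(w[:,0]-.571,w[:,1]+.046)<.045]
q=w[(w[:,2]>.145)&(w[:,2]<.153)];print(len(q),np.median(q[:,2]),cv2.minEnclosingCircle(q[:,:2].astype(np.float32)))
A=np.c_[q[:,:2],np.ones(len(q))];print(np.linalg.lstsq(A,q[:,2],rcond=None)[0])
k=w[(w[:,2]>.168)&(w[:,2]<.18)];print(len(k),np.median(k[:,2]))
E
```

```text
clock: 22.75
position: [0.5719, -0.0459, 0.2279]
ee_rot: [0.001, -0.645, 0.764, -0.001]
contact_force: [-0.9, 1.1, -1.1]
gripper_width: 0.5
finger_force: 0.0
[ 0.5712 -0.0458  0.2264] [-0.08  0.32  0.16  1.41  0.   -1.48] [[-0.986, 0.168, -0.004, 0.575], [0.16, 0.943, 0.292, -0.094], [0.053, 0.287, -0.956, 0.387], [0.0, 0.0, 0.0, 1.0]]
2430 0.14893173110236746 ((0.5728001594543457, -0.04762454703450203), 0.029085174202919006)
[0.00154058 0.00132639 0.14810664]
557 0.17480025415291447
```

View pics/w8.png

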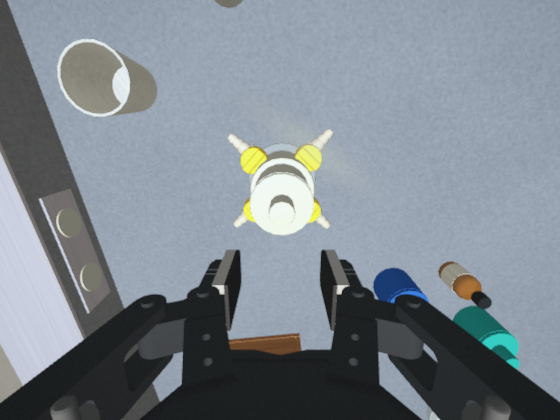

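The cap sits on the turret with its knob at about (282,208). The lid is at 148.9 mm (149 expected), level, centred to within 2 mm, and the gripper is clear.

```bash
python3 -c "
from rig import *
print(hand_in())"
```

```text
the job is handed in; nothing more can be done
None
```

I carried out the whole job and handed it in at about 23 s: the nut is unscrewed to its stop, the valve was pressed about 6.7 mm at 11.5 N for roughly a second and released, and the deep white cap sits level on the shoulder, with the gripper clear of it; the hand-in returned no verdict.

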